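# Lay out a small instrument set on its outline pads

## Task

Lay out the instrument set: set each of the two steel cups upright and centred on the pad with the disc of its own size (big cup on the big disc, small cup on the small disc), and lay the ring-handled forceps and the green-handled driver each on the pad that shows its silhouette, pointing the same way as the silhouette and within it. Do not knock over the little oil bottle, and leave everything released and at rest.

Things in the scene. Friction and masses are not known exactly. Their poses are not given: they have to be found in the camera images.
- big_cup_center (a point): The larger open steel cup (round, straight sides): outer diameter 60 mm, height 42 mm, wall 3 mm, about 90 g, standing mouth up on the table. The point is the cup's centre, half-way up (21 mm above its underside); z is the cup's axis, up. Gripped across its outside or by its wall.
- small_cup_center (a point): The smaller open steel cup: outer diameter 40 mm, height 32 mm, wall 3 mm, about 50 g, standing mouth up on the table. The point is its centre, half-way up (16 mm above its underside); z is its axis, up.
- forceps_joint (a point): Flat steel ring-handled forceps, 126 mm long, 62 mm wide over its two finger rings, 6 mm high, about 45 g. The point is the centre of its hinge block, where to grip it: 32 mm (x) by 12 mm (y), 9 mm high, the point 4.5 mm above the underside. x points from the rings to the jaw: jaw tip 37.5 mm ahead, ring ends 88 mm behind, middle of its length 25 mm behind. z is up.
- driver_grip (a point): Hand driver, 130 mm long, lying, about 120 g: ribbed green handle (75 mm long, 22 x 22 mm square section) and 9 mm steel shaft. The point is the handle's centre, 11 mm above its underside. x points from handle to shaft: shaft tip 92.5 mm ahead, handle's butt 37.5 mm behind, middle of its length 27.5 mm ahead. z is up.
- big_pad: White pad 90 x 90 mm, 4 mm thick, fixed, with a dark disc of 72 mm diameter at its middle, for the big cup. Origin: middle of its underside, at table level. 
- small_pad: White pad 90 x 90 mm, 4 mm thick, fixed, with a dark disc of 50 mm diameter at its middle, for the small cup. Origin: middle of its underside, at table level. 
- forceps_pad: White pad 150 mm (x) x 76 mm (y), 4 mm thick, fixed, with a dark forceps silhouette, slightly larger than the forceps: two rings towards -x, jaw towards +x. Origin: middle of its underside, at table level. The forceps' hinge block belongs 25 mm from the origin towards +x, with the forceps' x along the pad's x.
- driver_pad: White pad 150 mm (x) x 76 mm (y), 4 mm thick, fixed, with a dark driver silhouette, slightly larger than the driver: wide handle towards -x, narrow shaft towards +x. Origin: middle of its underside, at table level. The middle of the driver's handle belongs 27.5 mm from the origin towards -x, with the driver's x along the pad's x.
- oil: Bystander: small white oil bottle with yellow label and red cap, 36 mm in diameter, 78 mm high, standing loose among the things. Origin: centre of its underside; z up. Must stay standing.
There are look-alikes about, which are no part of the job. Leave any pink or red look-alike of the forceps_pad alone.

How it is judged:
By the outcome, as a careful person would: the job done as asked, in the order asked, and still so for the second after the job is handed in, with the robot touching nothing.
It also fails if it takes over 120 s, if anything falls off the work surface, if the arm or the gripper's body presses on something with over 40 N, if the wrist force passes 120 N, or if a joint passes its speed limit or range.

## Robot

A 6-joint arm with a two-finger parallel gripper is mounted at the origin on the work surface. World frame = base frame: x ahead of the robot, y to its left, z up, the work surface at z = 0. Lengths are in m, angles in degrees, forces in N, time in s.
With the tool pointing down it reaches from about 0.325 to 0.9 m from the base axis. Payload 6.1 kg.
Tool frame: the origin (TCP) lies at the very end of the fingers, on their centre line; the grasp point (between the pads) lies 19 mm behind it; x points along the fingers, y is the direction in which the jaws open and shut, and the axes are right-handed (so a half turn about x gives the same grasp; the last joint's range is limited). The gripper opens to 85 mm and grips with 20 to 120 N. Pads are 22 mm wide; open, the fingers measure 114 mm over their backs; the gripper's body (76 mm by 85 mm) begins 54 mm behind the grasp point. The pads swing forward as they close: fully open they stand 13 mm farther back than shut.
Start: joints at [61.816, 12.628, 87.462, -0, 79.91, -7.225], TCP at [0.224, 0.584, 0.231] pointing down, gripper open.
Joint ranges: [-170.65, 170.65], [-52.31, 119.04], [5.05, 147.46], [-71.25, 251.25], [11.57, 151.72], [-153.62, 153.62]. Speed limits (degrees/s): [147.25, 147.25, 172.46, 180, 180, 180].

## Interface

Orientations are given as a 3x3 rotation matrix whose columns are the frame's x, y, z axes.
In Python, from cell import telemetry, grab_frame, camera_model, bot, spotter gives the robot as it stands.
- The arm moves only by the tool arm_command, never from a script. Its argument "moves" is a list that holds one entry, the list of rows, each a list of 5 numbers: the finger opening in cm, from 0 to 8.54, then the shift along the world's x, y, z in cm, then the turn about the world's z in rad. In form: [[[fingers, x, y, z, spin], ...]]. A call has 1 to 12 rows; each row is the pose to reach, as a shift and turn from the pose measured when the call began; what a row does not reach only later rows make up. A row lasts 1/8 s, in which the tool goes at most 62.5 mm and 10.7 degrees, less where a joint would pass 70% of its speed; a pose out of reach is approached as far as the arm can. A call with a gripper value outside its range is refused whole. The fingers move at their own pace and stop on an object; "grip_force" is the grip in N (left out, the last holds). Time passes only in rows, so rows that repeat a pose let the fingers close. It gives the time, the measured TCP pose, the force and the opening at its end, in the units of the state.
- telemetry.observe(): the state, without advancing time (a new reading comes with each control period).
- grab_frame(name): name is "scene" or "side" or "wrist"; returns (picture, depth): 384x512x3 uint8, red, green, blue; 384x512 float32, m along the optical axis (not along the pixel's ray), 0 where there is no reading.
- camera_model(name): a dict with "K" (3x3 intrinsics, pixels), "view" (4x4, takes a point from world to camera coordinates). Camera axes: x right, y down, z forward; pixel columns grow to the right and rows downward; lengths in m; the calibration is good to about 2 mm. A picture is of the moment at which its call begins: read the wrist's pose just before it. camera_model takes no time and is no camera call; for the wrist camera it gives the pose at the moment of the call.
- bot.sign_off(): hands the job in, once; it reports no verdict.
Trained networks look in the newest picture that a camera, given by its name, has taken for a name from the list of things; names that differ only in an ending like _2 or _b are one class to them, and where a whole thing is asked for, a point or a joint stands for the part that bears it (a point fixed in the world has none). Each returns a list of dicts, best first, with "confidence" (0 to 1); they miss things now and then, are a little off and sometimes report something else, mostly with a low value. They report only what shows in the picture. A call takes as long as a camera call. They do not tell look-alikes from the thing itself.
- spotter.look_for(camera, name): "location" ([x, y, z] in m, in world coordinates, good to about 4 mm: the middle of the surface that is visible of it).
- spotter.pinpoint(camera, name): "location" ([x, y, z] in m, in world coordinates, good to about 4 mm: a listed point, or the origin of a listed thing).
The state is a dict: "time": time; "q": joint angles; "qvel": joint speeds; "joint_efforts": joint torques, N m; "position": TCP position; "eef_rot": TCP orientation; "wrist_force": force on the tool from outside, world axes, zero at the start; "torque": the same for the moment, N m; "finger_gap": finger opening in m.
Only numpy, scipy, OpenCV 4.12 (cv2) and the standard library are available. Lean on these libraries where they do the work, as an engineer would, in place of code of your own. Each camera call takes 0.05 s, during which the arm holds its last target.

## Working session

There is one attempt and no reset: what is moved stays moved. The work goes in short steps, Python scripts to look and compute and a tool call to move; the robot and the scene stay as the last step left them, time stands still between calls to the robot, and variables do not carry over. Pictures are saved under pics/ and viewed, and the job is handed in when it is done.

Besides the shell and the picture viewer there is one more tool, called as name(argument=value, ...) on one line, values as JSON. arm_command: Moves the arm, as the interface text tells. Its arguments: {"type":"object","properties":{"moves":{"type":"array"},"grip_force":{"type":"number"}},"required":["moves"]}

```bash
ls; mkdir -p pics; python3 - <<'E'
from cell import telemetry, grab_frame, camera_model, bot, spotter
import cv2,numpy as np
s=telemetry.observe();print(s)
for n in ["scene","side","wrist"]:
    p,d=grab_frame(n); cv2.imwrite(f"pics/{n}0.png",p[:,:,::-1]); np.savez(f"pics/{n}0.npz",p=p,d=d,**camera_model(n))
    m=camera_model(n);print(n,m["K"].tolist(),np.round(m["view"],3).tolist())
E
```

```text
pics
{'time': 0.0, 'q': array([ 6.18158807e+01,  1.26757278e+01,  8.75264734e+01, -9.99395173e-04,
        7.99082077e+01, -7.22556756e+00]), 'qvel': array([-0.05397401,  0.13169045,  0.00458838, -0.02704468, -0.0441487 ,
        0.05256015]), 'joint_efforts': array([-1.98417861e-04, -4.96916699e+01, -3.89379787e+01, -2.72226534e-04,
        1.16760976e-02, -1.99710848e-05]), 'position': array([0.22328707, 0.58311115, 0.23018742]), 'eef_rot': array([[-8.94996248e-04,  3.57688770e-01,  9.33840427e-01],
       [-1.70663200e-03,  9.33838895e-01, -3.57689819e-01],
       [-9.99998143e-01, -1.91385300e-03, -2.25339207e-04]]), 'wrist_force': array([0.26589039, 0.71570215, 0.76988349]), 'torque': array([ 0.05304431, -0.00101412,  0.00427285]), 'finger_gap': 0.08509275967034625}
scene [[471.0188751928878, 0.0, 257.4563794779391], [0.0, 471.0188751928878, 186.67091326316216], [0.0, 0.0, 1.0]] [[-0.197, 0.98, -0.012, 0.093], [0.666, 0.125, -0.735, -0.252], [-0.719, -0.153, -0.678, 1.544], [0.0, 0.0, 0.0, 1.0]]
side [[404.75542558073073, 0.0, 254.43056992103078], [0.0, 404.75542558073073, 194.32348490083876], [0.0, 0.0, 1.0]] [[0.85, -0.526, -0.013, -0.383], [-0.308, -0.478, -0.823, 0.177], [0.427, 0.703, -0.568, 0.96], [0.0, 0.0, 0.0, 1.0]]
wrist [[292.7117661349862, 0.0, 255.7061129034492], [0.0, 292.7117661349862, 195.82773960042618], [0.0, 0.0, 1.0]] [[0.358, 0.934, -0.002, -0.624], [0.902, -0.346, 0.258, -0.033], [0.24, -0.094, -0.966, 0.38], [0.0, 0.0, 0.0, 1.0]]
```

View pics/scene0.png

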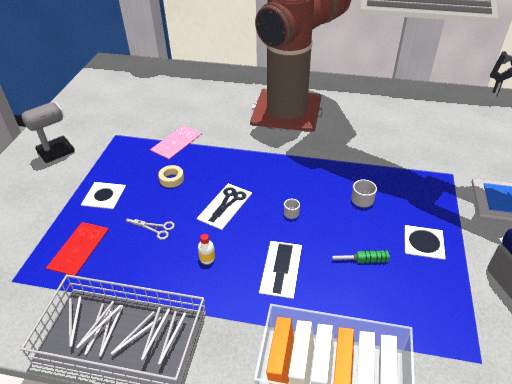

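View pics/side0.png

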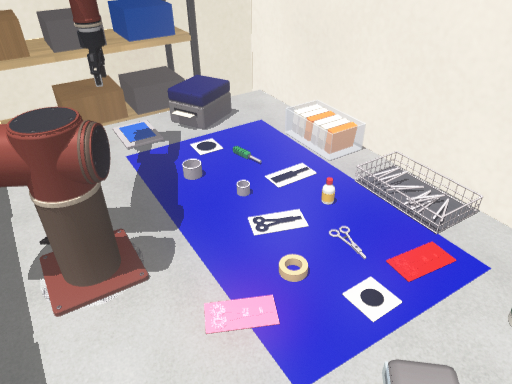

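View pics/wrist0.png

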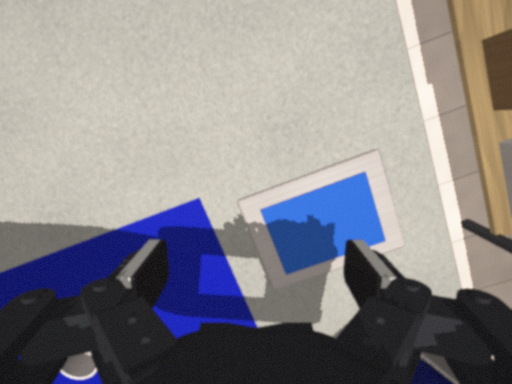

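```bash
cat > h.py <<'E'
import cv2,numpy as np
def load(f): return dict(np.load(f))
def proj(c,P):
    P=np.atleast_2d(P); q=P@c['view'][:3,:3].T+c['view'][:3,3]; q=q@c['K'].T; return q[:,:2]/q[:,2:]
def unproj_z(c,uv,z):
    uv=np.atleast_2d(uv).astype(float); R=c['view'][:3,:3];t=c['view'][:3,3]
    o=-R.T@t; d=np.c_[uv,np.ones(len(uv))]@np.linalg.inv(c['K']).T@R
    return o+d*((z-o[2])/d[:,2])[:,None]
def pts(c):
    h,w=c['d'].shape; v,u=np.mgrid[:h,:w]; d=c['d']
    p=np.stack([u*d,v*d,d],-1)@np.linalg.inv(c['K']).T
    return (p-c['view'][:3,3])@c['view'][:3,:3]
def ortho(c,z,x0,x1,y0,y1,r=0.001):
    # image rows: x increasing down ; cols: y increasing right
    nx=int(round((x1-x0)/r));ny=int(round((y1-y0)/r))
    X=x0+r*np.arange(nx);Y=y0+r*np.arange(ny)
    G=np.stack(np.meshgrid(X,Y,indexing='ij')+[np.full((nx,ny),z)] if False else [*np.meshgrid(X,Y,indexing='ij'),np.full((nx,ny),z)],-1).reshape(-1,3)
    m=proj(c,G).reshape(nx,ny,2).astype(np.float32)
    return cv2.remap(c['p'],m[...,0],m[...,1],cv2.INTER_CUBIC)
E
python3 - <<'E'
from h import *
s=load('pics/scene0.npz');e=load('pics/side0.npz')
for n,c in(('scene',s),('side',e)):
    o=ortho(c,0.004,0.30,0.90,-0.50,0.50,0.00125)
    for i in range(0,10): 
        y=int(i*80); cv2.line(o,(y,0),(y,8),(255,255,0),1)
    for i in range(0,6): cv2.line(o,(0,i*80),(8,i*80),(255,255,0),1)
    cv2.imwrite(f'pics/ortho_{n}.png',o[:,:,::-1])
# blobs on blue
    hsv=cv2.cvtColor(c['p'],cv2.COLOR_RGB2HSV)
    white=((hsv[...,1]<50)&(hsv[...,2]>190)).astype(np.uint8)
    k,l,st,ce=cv2.connectedComponentsWithStats(white)
    for i in range(1,k):
        if 150<st[i,4]<3000:
            m=(l==i).astype(np.uint8)
            cs,_=cv2.findContours(m,cv2.RETR_EXTERNAL,cv2.CHAIN_APPROX_NONE)
            w=unproj_z(c,cs[0][:,0,:],0.004)[:,:2]*1000
            r=cv2.minAreaRect(w.astype(np.float32)); print(n,ce[i].round(),np.round(r[0],1),np.round(r[1],1),round(r[2],1))
E
```

```text
scene [446.   9.] [-928.   553.8] [191.1 705.6] 9.5
scene [334.  40.] [-562.6  115.3] [113.9 383.6] 83.6
scene [507.  42.] [-663.   794.9] [ 46.7 384. ] 77.0
scene [448.  46.] [-535.8  557.4] [ 84.8 325.2] 75.3
scene [103. 195.] [ 491.6 -413.5] [91.2 89.8] 2.5
scene [222. 208.] [469.8 -86.4] [ 76.  151.2] 72.0
scene [466. 208.] [367.6 520. ] [39.7 75.5] 89.5
scene [424. 242.] [500.7 409.1] [88.9 91.3] 89.2
scene [280. 271.] [641.4  88.5] [150.9  75.6] 0.6
scene [ 73. 320.] [ 854.7 -309.1] [116.4  22.8] 26.9
scene [ 99. 322.] [ 850.5 -265.3] [ 43.  118.6] 67.9
scene [143. 333.] [ 850.6 -163.8] [ 66.3 124.9] 82.6
scene [170. 336.] [ 852.7 -101.8] [ 24.1 115.2] 88.4
scene [107. 335.] [ 868.3 -230.8] [97.3 16.2] 1.8
scene [300. 351.] [832.7 156. ] [136.   32.3] 0.1
scene [321. 354.] [829.5 196.5] [128.2  36.4] 0.2
scene [366. 359.] [821.8 283.7] [ 48.6 113.3] 90.0
scene [390. 361.] [817.1 330.9] [ 40.3 103.4] 89.2
scene [ 10. 379.] [ 992.1 -367.2] [17.3 48.1] 11.0
side [31. 13.] [ 368.8 3439.4] [1924.6  610. ] 85.7
side [104.  13.] [ 855.6 3142.1] [1356.   123.9] 76.0
side [180.  14.] [1354.8 2712.9] [1397.8  184.4] 68.5
side [183.  59.] [ 865.1 1475.7] [763.1 113.1] 67.8
side [134.  61.] [ 623.4 1521.1] [680.9 372.4] 76.4
side [206. 147.] [498.9 406.5] [93.2 88.8] 88.8
side [291. 175.] [638.9  85.3] [151.1  78.3] 0.7
side [281. 222.] [467.6 -90.5] [ 78.2 149.9] 72.3
side [347. 239.] [ 576.1 -258.4] [121.2  56.4] 85.2
side [372. 299.] [ 489.  -417.5] [91.  90.5] 2.6
```

```bash
python3 - <<'E'
from cell import *
names=["big_cup_center","small_cup_center","forceps_joint","driver_grip","big_pad","small_pad","forceps_pad","driver_pad","oil"]
for c in("scene","side"):
    for n in names:
        print(c,n,[(np.round(r['location'],3).tolist(),round(r['confidence'],2)) for r in spotter.pinpoint(c,n)[:3]] if 0 else [([round(float(v),3) for v in r['location']],round(r['confidence'],2)) for r in spotter.pinpoint(c,n)[:3]])
E
```

```text
scene big_cup_center [([0.379, 0.257, 0.02], 0.6)]
scene small_cup_center [([0.461, 0.083, 0.016], 0.67)]
scene forceps_joint [([0.572, -0.282, 0.002], 0.81)]
scene driver_grip [([0.576, 0.289, 0.012], 0.7)]
scene big_pad [([0.498, 0.405, -0.001], 0.89), ([0.379, 0.257, 0.018], 0.4)]
scene small_pad [([0.487, -0.412, -0.002], 0.98)]
scene forceps_pad [([0.669, -0.396, 0.001], 0.91), ([0.229, -0.304, 0.0], 0.85), ([0.467, -0.086, 0.001], 0.58)]
scene driver_pad [([0.639, 0.086, -0.003], 0.74), ([0.491, -0.413, -0.001], 0.38)]
scene oil [([0.646, -0.084, -0.002], 0.65)]
side big_cup_center [([0.379, 0.264, 0.016], 0.94)]
side small_cup_center [([0.463, 0.087, 0.017], 0.72)]
side forceps_joint [([0.569, -0.284, 0.008], 0.63)]
side driver_grip [([0.576, 0.286, 0.012], 0.44)]
side big_pad [([0.503, 0.407, -0.003], 0.85)]
side small_pad [([0.49, -0.417, 0.001], 0.9)]
side forceps_pad [([0.675, -0.4, -0.001], 0.87), ([0.471, -0.092, 0.002], 0.74), ([0.229, -0.301, 0.003], 0.6)]
side driver_pad [([0.637, 0.089, 0.005], 0.82)]
side oil [([0.643, -0.085, 0.005], 0.65)]
```

```bash
python3 -c "print(open('pics/ortho_scene.png','rb').read(4))"
```

```text
b'\x89PNG'
```

View pics/ortho_scene.png

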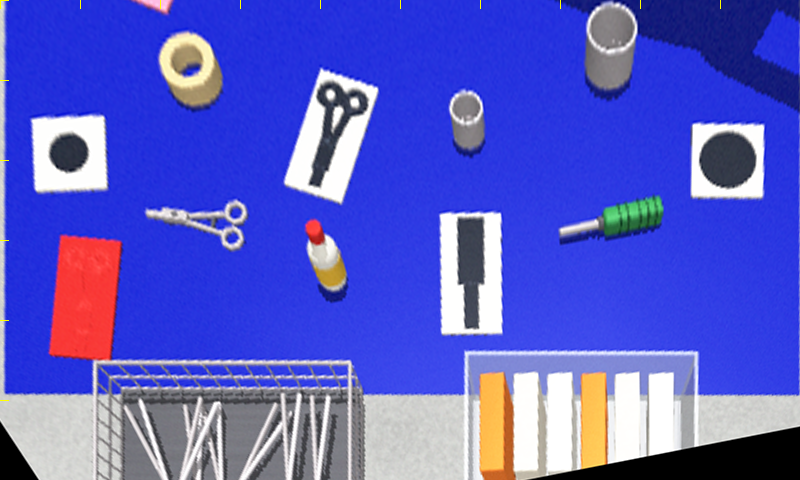

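View pics/ortho_side.png

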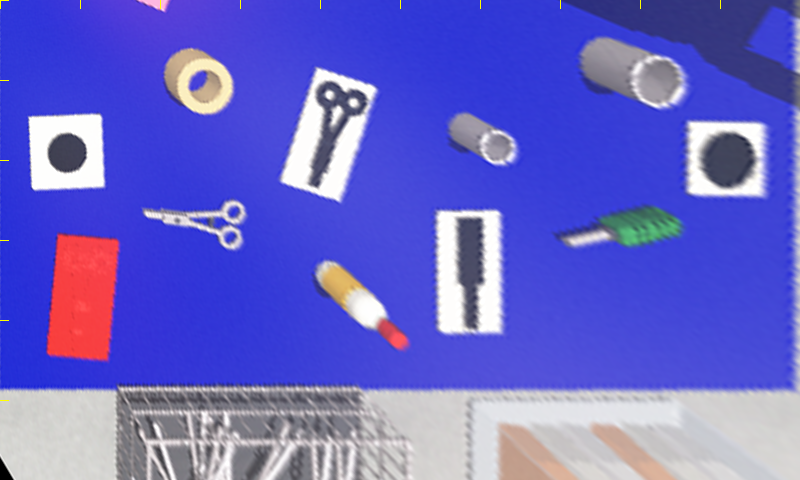

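```bash
cat > meas.py <<'E'
from h import *
from scipy.optimize import least_squares
def near(P,c,r): return np.hypot(P[...,0]-c[0],P[...,1]-c[1])<r
def cup(c,cen,h,R,base=0.0):
    P=pts(c); m=near(P,cen,R+.02)&(abs(P[...,2]-base-h)<.004)&(c['d']>0)
    q=P[m]; 
    f=least_squares(lambda a:np.maximum(abs(np.hypot(q[:,0]-a[0],q[:,1]-a[1])-(R-.0015))-.0015,0)+0.1*abs(np.hypot(q[:,0]-a[0],q[:,1]-a[1])-(R-.0015)),cen[:2],loss='soft_l1',f_scale=.002)
    return f.x*1000,m.sum(),np.median(q[:,2])*1000
def blobmask(c,cen,r,z):
    hsv=cv2.cvtColor(c['p'],cv2.COLOR_RGB2HSV)
    h,w=hsv.shape[:2]; v,u=np.mgrid[:h,:w]
    W=unproj_z(c,np.c_[u.ravel(),v.ravel()],z).reshape(h,w,3)
    return near(W,cen,r),hsv,W
def forceps(c,cen,z=.005,r=.1):
    nb,hsv,W=blobmask(c,cen,r,z)
    m=nb&(hsv[...,1]<110)&(hsv[...,2]>90)
    k,l,st,ce=cv2.connectedComponentsWithStats(m.astype(np.uint8),connectivity=8)
    i=1+np.argmax(st[1:,4]); q=W[l==i][:,:2]
    rect=cv2.minAreaRect((q*1000).astype(np.float32))
    return rect,q,st[i,4]
def heights(c,cen,r,zlo,zhi):
    P=pts(c);m=near(P,cen,r)&(P[...,2]>zlo)&(P[...,2]<zhi)&(c['d']>0)
    return P[m],m
E
python3 - <<'E'
from meas import *
np.set_printoptions(suppress=True,precision=1)
for n in('scene','side'):
    c=load(f'pics/{n}0.npz')
    P=pts(c); 
    print(n,'table z',np.median(P[near(P,(.55,.0),.03)][:,2])*1000, 'z std',P[near(P,(.55,.0),.03)][:,2].std()*1000)
    print(' big',cup(c,(.379,.26),.042,.03)); print(' small',cup(c,(.462,.085),.032,.02))
    r,q,k=forceps(c,(.575,-.26)); print(' forceps',r,k)
    q=q*1000; mu=q.mean(0);w,V=np.linalg.eigh(np.cov(q.T)); a=V[:,1]; a*=-np.sign(a[1]); print('  pca',mu,np.degrees(np.arctan2(a[1],a[0])),'proj',((q-mu)@a).min(),((q-mu)@a).max())
    H,m=heights(c,(.58,.27),.08,.016,.03); rr=cv2.minAreaRect((H[:,:2]*1000).astype(np.float32)); print(' driver handle',rr,len(H),H[:,2].max()*1000)
    hsv=cv2.cvtColor(c['p'],cv2.COLOR_RGB2HSV)
    H,m=heights(c,(.59,.26),.09,.0045,.03); h=H[:,:2]*1000
    mu=h.mean(0);w,V=np.linalg.eigh(np.cov(h.T)); a=V[:,1]; a*=-np.sign(a[1]);print('  pca all',mu,np.degrees(np.arctan2(a[1],a[0])),((h-mu)@a).min(),((h-mu)@a).max())
    H,m=heights(c,(.645,-.085),.03,.07,.085); print(' oil cap',H.mean(0)*1000)
E
```

```text
scene table z -1.033696152532491 z std 1.703392678482747
 big (array([377.9, 260.4]), np.int64(111), np.float64(41.29257761408749))
 small (array([462. ,  85.7]), np.int64(67), np.float64(31.181604151489775))
 forceps ((586.84912109375, -252.46090698242188), (60.555416107177734, 124.96581268310547), 6.1850457191467285) 329
  pca [ 577.9 -241.2] -99.46295267655739 proj -48.720346679637494 77.33964329844966
 driver handle ((580.0897827148438, 273.80364990234375), (25.21497344970703, 105.03803253173828), 15.625946044921875) 256 24.357641628153953
  pca all [581.3 275.5] -78.41341365711122 -52.785518489305865 77.79144993865333
 oil cap [645.2 -84.5  75.8]
side table z 0.3514398039088644 z std 1.2805298043012623
 big (array([377. , 256.9]), np.int64(79), np.float64(41.67287526661494))
 small (array([461.5,  81.9]), np.int64(57), np.float64(31.546992079726227))
 forceps ((562.907958984375, -253.5709686279297), (126.39151763916016, 59.3846435546875), 68.66175842285156) 290
  pca [ 574.4 -247.2] -96.74490742504521 proj -51.53186872370248 75.27053540389883
 driver handle ((579.3172607421875, 258.5671081542969), (24.696666717529297, 125.33404541015625), 10.335382461547852) 87 24.618491270045947
  pca all [576.3 265.9] -73.18609193262206 -55.202124446729286 88.12877042874295
 oil cap [642.1 -89.4  75.7]
```

arm_command(moves=[[[8.5,2.2,-4.6,0,0],[8.5,4.4,-9.3,0,0],[8.5,6.6,-13.9,0,0],[8.5,8.8,-18.6,0,0],[8.5,11,-23.2,0,0],[8.5,13.2,-27.9,-4,0],[8.5,15.4,-32.5,-8,0],[8.5,15.4,-32.5,-8,0],[8.5,15.4,-32.5,-8,0]]])

```text
time: 2.17
position: [0.3778, 0.2588, 0.1517]
eef_rot: [[0.0, 0.359, 0.933], [0.001, 0.933, -0.359], [-1.0, 0.001, -0.0]]
wrist_force: [0.1, 0.9, 0.3]
finger_gap: 0.085
```

```bash
cat > snap.py <<'E'
from cell import telemetry, grab_frame, camera_model, bot, spotter
from meas import *
import sys
np.set_printoptions(suppress=True,precision=4)
def snap(n,tag):
    m=camera_model(n); p,d=grab_frame(n); cv2.imwrite(f"pics/{n}{tag}.png",p[:,:,::-1]); np.savez(f"pics/{n}{tag}.npz",p=p,d=d,**m)
    return dict(p=p,d=d,**m)
def pose():
    s=telemetry.observe();R=s['eef_rot']
    yaw=np.degrees(np.arctan2(R[1,1],R[0,1]))
    print('t',s['time'],'pos',s['position']*1000,'yaw',round(yaw,2),'q',s['q'].round(1),'F',s['wrist_force'].round(1),'gap',s['finger_gap']*1000)
    return s['position']*1000,yaw
def delta(x,y,z,yaw):
    p,y0=pose(); print('delta cm',np.round((np.array([x,y,z])-p)/10,2),'spin',round(np.radians((yaw-y0+180)%360-180),4))
E
python3 - <<'E'
from snap import *
pose(); c=snap('wrist','1')
print(proj(c,[telemetry.observe()['position']]))
P=pts(c); print(cup(c,(.3775,.2587),.042,.03))
E
```

```text
t 2.175 pos [377.8225 258.7724 151.6869] yaw 68.97 q [ 24.5  -6.5 116.3   0.   70.2 -44.5] F [0.1 0.9 0.3] gap 84.98047253174144
[[257.0778 246.094 ]]
(array([375.1417, 259.7319]), np.int64(865), np.float64(44.690667654126116))
```

View pics/wrist1.png

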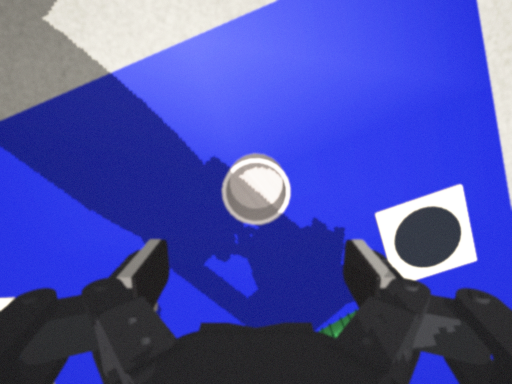

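arm_command(moves=[[[8.5,-0.1,0.0,-5,0],[8.5,-0.1,0.0,-10,0],[8.5,-0.1,0.0,-13,0],[8.5,-0.1,0,-14.3,0],[8.5,-0.1,0,-14.3,0],[5.5,-0.1,0,-14.3,0],[5.5,-0.1,0,-14.3,0],[5.5,-0.1,0,-14.3,0],[5.5,-0.1,0,-14.3,0],[5.5,-0.1,0,-14.3,0]]], grip_force=40)

```text
time: 3.48
position: [0.3787, 0.2604, 0.0113]
eef_rot: [[0.005, 0.358, 0.934], [0.003, 0.934, -0.358], [-1.0, 0.004, 0.003]]
wrist_force: [-0.5, 1.4, 7.0]
finger_gap: 0.0582
```

arm_command(moves=[[[5.5,0,0,2,0],[5.5,0,0,5,0],[5.5,0,0,8,0],[5.5,0,0,8,0]]])

```text
time: 3.98
position: [0.3811, 0.2615, 0.0945]
eef_rot: [[0.011, 0.358, 0.934], [0.006, 0.934, -0.358], [-1.0, 0.009, 0.008]]
wrist_force: [0.5, 0.3, 0.1]
finger_gap: 0.0581
```

```bash
python3 - <<'E'
from snap import *
p,_=pose(); c=snap('wrist','2')
c2=snap('scene','2');c3=snap('side','2')
for c in(c2,c3):
    for h in (.11,.115,.12,.125): print(h,cup(c,(.3787,.2604),h,.03))
E
```

```text
t 3.975 pos [381.0542 261.4902  94.456 ] yaw 69.02 q [ 24.6  -1.9 118.8   0.1  62.5 -44.4] F [0.5 0.3 0.1] gap 58.11829878327807
0.11 (array([380.4607, 262.7872]), np.int64(139), np.float64(109.98733522111903))
0.115 (array([380.6256, 263.2914]), np.int64(144), np.float64(115.0746762612332))
0.12 (array([380.6273, 263.4907]), np.int64(153), np.float64(120.42510049271901))
0.125 (array([380.7539, 262.5442]), np.int64(113), np.float64(123.20999027176731))
0.11 (array([376.2324, 255.3676]), np.int64(67), np.float64(109.26024812285729))
0.115 (array([377.223 , 256.1833]), np.int64(69), np.float64(115.67338887944291))
0.12 (array([376.7041, 256.088 ]), np.int64(80), np.float64(120.52965256851559))
0.125 (array([376.3007, 252.5334]), np.int64(53), np.float64(123.1037139395002))
```

View pics/wrist2.png

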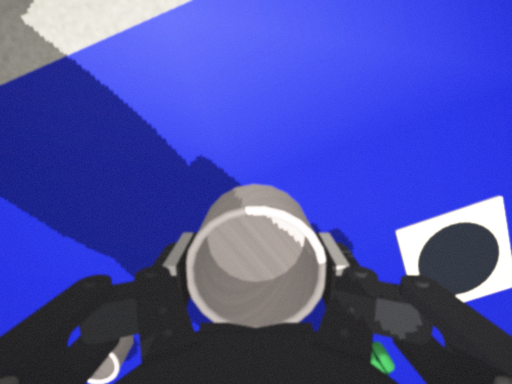

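View pics/scene2.png

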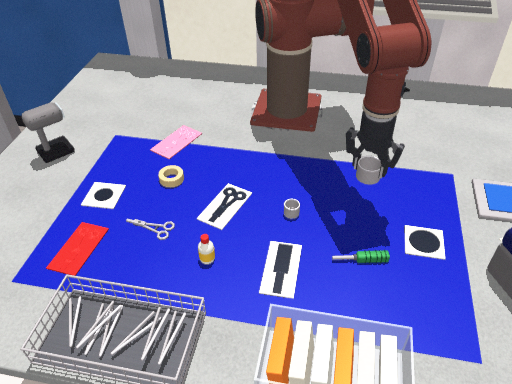

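arm_command(moves=[[[5.5,3,3.7,0,0],[5.5,6,7.4,0,0],[5.5,9,11.1,0,0],[5.5,12.0,14.8,0,0],[5.5,12.0,14.8,0,0],[5.5,12.0,14.8,0,0],[5.5,12.0,14.8,-4,0],[5.5,12.0,14.8,-6,0],[5.5,12.0,14.8,-6,0]]])

```text
time: 5.25
position: [0.4959, 0.4064, 0.0283]
eef_rot: [[-0.001, 0.358, 0.934], [-0.0, 0.934, -0.358], [-1.0, -0.001, -0.001]]
wrist_force: [-0.4, 0.2, -0.8]
finger_gap: 0.0577
```

```bash
python3 - <<'E'
from snap import *
delta(501.2,409.5,15.8,69)
print(telemetry.observe()['eef_rot'])
E
```

```text
t 5.25 pos [495.9386 406.4014  28.2807] yaw 69.0 q [ 32.3  26.9  92.7   0.   60.5 -36.7] F [-0.4  0.2 -0.8] gap 57.68341526559424
delta cm [ 0.53  0.31 -1.25] spin -0.0
[[-0.0007  0.3583  0.9336]
 [-0.0003  0.9336 -0.3583]
 [-1.     -0.0005 -0.0006]]
```

arm_command(moves=[[[5.5,0.5,0.3,0,0],[5.5,0.5,0.3,0,0],[5.5,0.5,0.3,-0.6,0],[5.5,0.5,0.3,-0.6,0],[5.5,0.5,0.3,-0.6,0]]])

```text
time: 5.88
position: [0.5008, 0.4094, 0.0222]
eef_rot: [[-0.001, 0.358, 0.934], [-0.0, 0.934, -0.358], [-1.0, -0.001, -0.001]]
wrist_force: [0.3, 1.1, -0.6]
finger_gap: 0.0579
```

```bash
python3 - <<'E'
from snap import *
delta(501.2,409.5,15.8,69)
print(telemetry.observe()['eef_rot'],telemetry.observe()['qvel'])
E
```

```text
t 5.875 pos [500.8396 409.4058  22.2182] yaw 69.0 q [ 32.3  28.1  91.8   0.   60.2 -36.7] F [ 0.3  1.1 -0.6] gap 57.85028901651188
delta cm [ 0.04  0.01 -0.64] spin -0.0
[[-0.0009  0.3583  0.9336]
 [-0.0003  0.9336 -0.3583]
 [-1.     -0.0006 -0.0007]] [ 0.0522 -0.1094 -0.0568  0.0019 -0.0691 -0.0086]
```

arm_command(moves=[[[5.5,0,0,-0.3,0],[5.5,0,0,-0.6,0],[5.5,0,0,-0.6,0],[5.5,0,0,-0.6,0]]])

```text
time: 6.38
position: [0.5008, 0.4093, 0.0161]
eef_rot: [[-0.001, 0.358, 0.934], [-0.0, 0.934, -0.358], [-1.0, -0.001, -0.001]]
wrist_force: [-0.2, -0.1, -0.3]
finger_gap: 0.0581
```

arm_command(moves=[[[5.5,0,0,-0.1,0],[5.5,0,0,-0.2,0],[5.5,0,0,-0.2,0]]])

```text
time: 6.75
position: [0.501, 0.4095, 0.0155]
eef_rot: [[-0.001, 0.358, 0.934], [-0.0, 0.934, -0.358], [-1.0, -0.001, -0.001]]
wrist_force: [-3.1, -2.8, 7.5]
finger_gap: 0.058
```

Contact at the expected height. Release and rise.

arm_command(moves=[[[8.0,0,0,0,0],[8.5,0,0,0,0],[8.5,0,0,0,0],[8.5,0,0,4,0],[8.5,0,0,8,0],[8.5,0,0,12,0],[8.5,-2,-6,12,0],[8.5,-4,-12,12,0],[8.5,-5,-18,12,0],[8.5,-5,-22,12,0],[8.5,-5,-22,12,0]]])

```text
time: 8.12
position: [0.4509, 0.1874, 0.1355]
eef_rot: [[-0.001, 0.362, 0.932], [-0.001, 0.932, -0.362], [-1.0, -0.001, -0.0]]
wrist_force: [0.8, 1.1, 0.1]
finger_gap: 0.0849
```

```bash
python3 - <<'E'
from snap import *
delta(463.2,85.2,120,69)
c2=snap('scene','3');c3=snap('side','3')
for c in(c2,c3):
    print(cup(c,(.5,.4075),.046,.03), cup(c,(.462,.085),.032,.02))
E
```

```text
t 8.125 pos [450.9062 187.3851 135.4867] yaw 68.8 q [ 13.3  -0.9 112.8  -0.   68.1 -55.5] F [0.8 1.1 0.1] gap 84.94524909110325
delta cm [  1.23 -10.22  -1.55] spin 0.0034
(array([500.903 , 410.6421]), np.int64(132), np.float64(45.588701192895265)) (array([462.6096,  85.2409]), np.int64(66), np.float64(30.972843507060173))
(array([500.551 , 407.8026]), np.int64(60), np.float64(45.656466411680796)) (array([461.0794,  81.652 ]), np.int64(55), np.float64(32.26558495108581))
```

View pics/scene3.png

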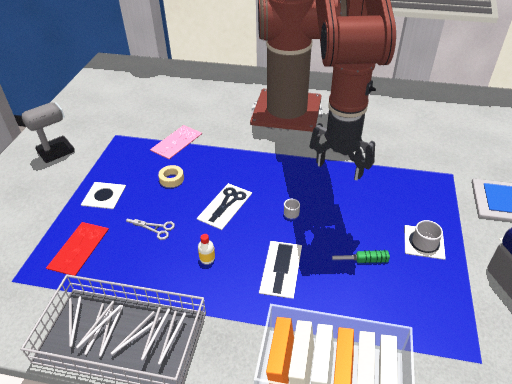

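arm_command(moves=[[[8.0,0.3,-2.5,0,-0.18],[8.0,0.6,-5,0,-0.36],[8,0.9,-7.5,0,-0.54],[8,1.1,-10.4,-2,-0.72],[8,1.1,-10.4,-4,-0.9],[8,1.1,-10.4,-6,-1.08],[8,1.1,-10.4,-7,-1.2],[8,1.1,-10.4,-7,-1.2],[8,1.1,-10.4,-7,-1.2]]])

```text
time: 9.35
position: [0.4628, 0.0863, 0.0661]
eef_rot: [[0.001, 1.0, 0.007], [0.0, 0.007, -1.0], [-1.0, 0.001, -0.0]]
wrist_force: [-0.1, 0.1, 0.7]
finger_gap: 0.0799
```

```bash
python3 - <<'E'
from snap import *
delta(462,83.8,8,0)
c2=snap('wrist','4');
print(cup(c2,(.462,.085),.033,.02),proj(c2,[.462,.0838,.032]))
E
```

```text
t 9.35 pos [462.8244  86.3467  66.1132] yaw 0.38 q [  0.9   2.5 117.9   0.   59.6   0.5] F [-0.1  0.1  0.7] gap 79.87888086994532
delta cm [-0.08 -0.25 -5.81] spin -0.0066
(array([460.7887,  85.1247]), np.int64(1159), np.float64(34.7738856581761)) [[255.5843 226.3582]]
```

View pics/wrist4.png

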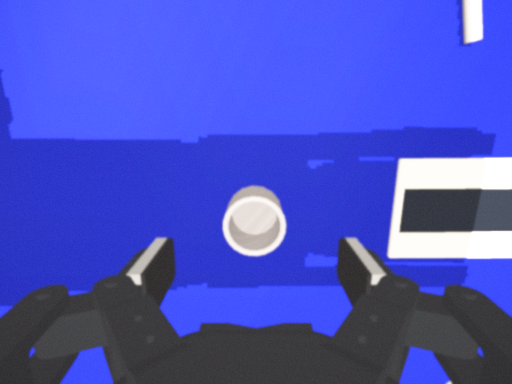

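arm_command(moves=[[[8.0,-0.1,-0.2,-3,0],[8,-0.1,-0.2,-5,0],[8,-0.1,-0.2,-5.8,0],[8,-0.1,-0.2,-5.8,0],[3.5,-0.1,-0.2,-5.8,0],[3.5,-0.1,-0.2,-5.8,0],[3.5,-0.1,-0.2,-5.8,0],[3.5,-0.1,-0.2,-5.8,0],[3.5,-0.1,-0.2,-5.8,0],[3.5,-0.1,-0.2,-5.8,0],[3.5,-0.1,-0.2,-5.8,0]]])

```text
time: 10.78
position: [0.4629, 0.0842, 0.0094]
eef_rot: [[0.003, 1.0, 0.006], [0.0, 0.006, -1.0], [-1.0, 0.003, -0.0]]
wrist_force: [-2.0, 0.2, 5.5]
finger_gap: 0.038
```

arm_command(moves=[[[3.5,0,0,3,0],[3.5,0,0,7,0],[3.5,0,-4,10,0],[3.5,0.5,-9,10,0],[3.5,0.8,-15,10,0],[3.5,1.1,-21,10,0],[3.5,1.5,-27,10,0],[3.5,2,-33,10,0],[3.5,2.3,-39,10,0],[3.5,2.6,-45,10,0],[3.5,2.8,-49.9,10,0],[3.5,2.8,-49.9,10,0]]])

```text
time: 12.28
position: [0.4902, -0.4184, 0.1092]
eef_rot: [[0.003, 1.0, 0.002], [-0.001, 0.002, -1.0], [-1.0, 0.003, 0.001]]
wrist_force: [0.9, 0.5, -0.7]
finger_gap: 0.038
```

```bash
python3 - <<'E'
from snap import *
delta(491,-415,15.4,0)
c2=snap('wrist','5')
E
```

```text
t 12.275 pos [ 490.1736 -418.4382  109.2349] yaw 0.13 q [-47.5  21.3  90.5   0.1  68.1 -47.7] F [ 0.9  0.5 -0.7] gap 37.999538798115985
delta cm [ 0.08  0.34 -9.38] spin -0.0022
```

View pics/wrist5.png

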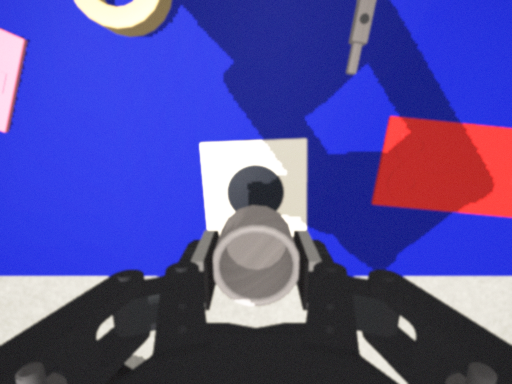

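arm_command(moves=[[[3.5,0.1,0.3,-4,0],[3.5,0.1,0.3,-8,0],[3.5,0.1,0.3,-8.9,0],[3.5,0.1,0.3,-8.9,0],[3.5,0.1,0.3,-8.9,0]]])

```text
time: 12.95
position: [0.4925, -0.4139, 0.0221]
eef_rot: [[0.005, 1.0, 0.004], [-0.001, 0.004, -1.0], [-1.0, 0.005, 0.001]]
wrist_force: [0.5, -0.1, -0.1]
finger_gap: 0.0381
```

```bash
python3 - <<'E'
from snap import *
delta(491,-415,13.8,0)
E
```

```text
t 12.95 pos [ 492.5227 -413.8728   22.1173] yaw 0.23 q [-47.1  27.4  92.7   0.2  59.6 -47.5] F [ 0.5 -0.1 -0.1] gap 38.06744763314208
delta cm [-0.15 -0.11 -0.83] spin -0.004
```

arm_command(moves=[[[3.5,-0.15,-0.1,-0.4,0],[3.5,-0.15,-0.1,-0.7,0],[3.5,-0.15,-0.1,-0.8,0],[3.5,-0.15,-0.1,-0.9,0],[3.5,-0.15,-0.1,-0.9,0]]])

```text
time: 13.58
position: [0.491, -0.4149, 0.0135]
eef_rot: [[0.005, 1.0, 0.004], [-0.001, 0.004, -1.0], [-1.0, 0.005, 0.001]]
wrist_force: [-1.2, 1.5, 3.7]
finger_gap: 0.0383
```

arm_command(moves=[[[5,0,0,0,0],[7,0,0,0,0],[8,0,0,0,0],[8,0,0,0,0],[8,0,0,4,0],[8,0,0,8,0],[8,2,3,11,0],[8,5,6,12,0],[8,8.1,9.5,12,-0.14],[8,8.1,9.5,12,-0.14],[8,8.1,9.5,12,-0.14]]])

```text
time: 14.95
position: [0.5717, -0.3199, 0.1331]
eef_rot: [[0.004, 0.991, -0.134], [-0.002, -0.134, -0.991], [-1.0, 0.004, 0.002]]
wrist_force: [-0.3, 0.2, -0.0]
finger_gap: 0.0801
```

```bash
python3 - <<'E'
from snap import *
pose()
c2=snap('scene','6');c3=snap('side','6')
for c in(c2,c3):
    print(cup(c,(.490,-.415),.036,.02))
snap('wrist','6')
E
```

```text
t 14.95 pos [ 571.7164 -319.8931  133.1472] yaw -7.69 q [-36.1  21.1  87.9   0.   70.7 -28.5] F [-0.3  0.2 -0. ] gap 80.05943730489055
(array([ 490.8917, -413.2793]), np.int64(24), np.float64(34.908221473567636))
(array([ 490.6276, -415.8341]), np.int64(116), np.float64(36.46816649053724))
```

View pics/wrist6.png

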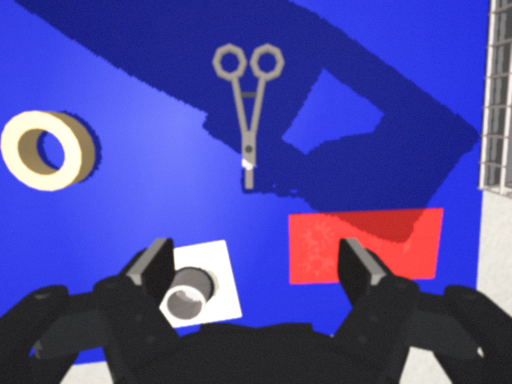

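View pics/scene6.png

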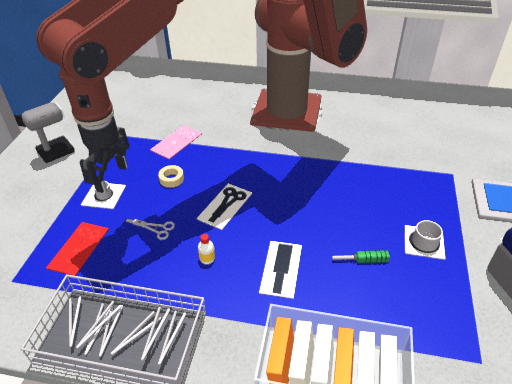

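```bash
python3 - <<'E'
from snap import *
c=load('pics/wrist6.npz')
hsv=cv2.cvtColor(c['p'],cv2.COLOR_RGB2HSV)
m=((hsv[...,1]<120)&(hsv[...,2]>60)).astype(np.uint8); m[:,:190]=0;m[:,310:]=0;m[200:]=0;m[:35]=0
k,l,st,ce=cv2.connectedComponentsWithStats(m); i=1+np.argmax(st[1:,4]); print(st[i],ce[i])
v,u=np.nonzero(l==i)
q=unproj_z(c,np.c_[u,v],.005)[:,:2]*1000
mu=q.mean(0);w,V=np.linalg.eigh(np.cov(q.T)); a=V[:,1]; a*=-np.sign(a[1]); n=np.array([-a[1],a[0]])
print(mu,np.degrees(np.arctan2(a[1],a[0])),((q-mu)@a).min(),((q-mu)@a).max(),((q-mu)@n).min(),((q-mu)@n).max())
t=(q-mu)@a
# shank/jaw centreline: front section
for lo,hi in((-60,-40),(-40,-20),(0,15),(15,30),(30,45),(45,60),(60,80)):
    s=(t>lo)&(t<hi); d=((q-mu)@n)[s]; print(lo,hi,s.sum(),round((d.min()+d.max())/2,2),round(np.ptp(d),1))
# ring hole centres
holes=((l!=i)).astype(np.uint8); k2,l2,s2,c2=cv2.connectedComponentsWithStats(holes,connectivity=4)
for j in range(1,k2):
    if 20<s2[j,4]<3000: print('hole',s2[j,4],unproj_z(c,c2[j],.005)*1000)
pp=c['p'].copy(); pp[l==i]=(255,0,0); cv2.imwrite('pics/fm.png',cv2.resize(pp[30:210,180:320,::-1],None,fx=3,fy=3,interpolation=0))
tip=mu+a*t.max(); print('hinge from tip',tip-a*37.5,'from rings', mu+a*(t.min()+88))
E
```

```text
[ 212   43   73  146 3159] [248.1032  95.925 ]
[ 575.4818 -237.8888] -97.91688466143557 -43.57454028956626 82.37202474246577 -30.864622847600952 30.986384591290417
-60 -40 124 0.13 49.1
-40 -20 1064 0.06 61.9
0 15 280 -0.11 24.8
15 30 295 -0.18 19.7
30 45 243 0.11 13.8
45 60 233 -0.42 13.1
60 80 201 0.03 12.2
hole 262 [[ 563.6236 -207.3466    5.    ]]
hole 258 [[ 595.2349 -211.7269    5.    ]]
hole 232 [[ 574.2652 -247.2928    5.    ]]
hinge from tip [ 569.3013 -282.3331] from rings [ 569.3628 -281.8908]
```

View pics/fm.png

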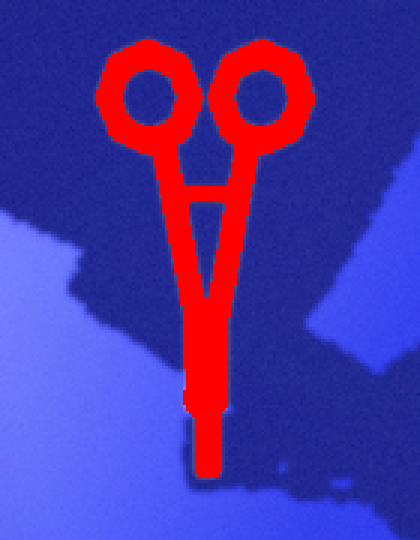

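arm_command(moves=[[[4,-0.1,2,-3,0],[4,-0.14,3.66,-7,0],[4,-0.14,3.66,-10,0],[4,-0.14,3.66,-10,0],[4,-0.14,3.66,-10,0]]])

```text
time: 15.72
position: [0.5702, -0.2855, 0.0345]
eef_rot: [[0.005, 0.991, -0.137], [-0.003, -0.137, -0.991], [-1.0, 0.006, 0.002]]
wrist_force: [-0.3, -1.0, -0.9]
finger_gap: 0.0399
```

```bash
python3 - <<'E'
from snap import *
delta(570.3,-283.3,2.5,-7.9)
snap('wrist','7')
E
```

```text
t 15.725 pos [ 570.2297 -285.5485   34.5081] yaw -7.89 q [-33.7  25.7  93.5   0.   60.4 -25.8] F [-0.3 -1.  -0.9] gap 39.93219481536154
delta cm [ 0.01  0.22 -3.2 ] spin -0.0001
```

View pics/wrist7.png

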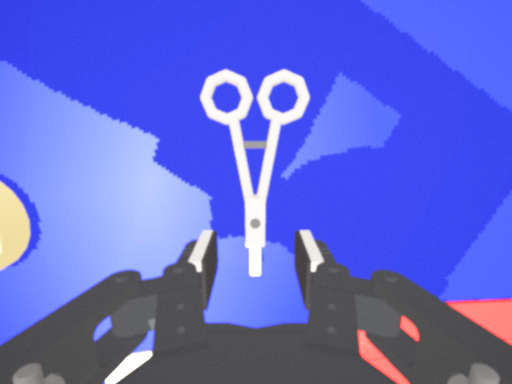

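arm_command(moves=[[[3.5,0,0.2,-1.5,0],[3,0,0.2,-2.6,0],[2.5,0,0.2,-3.2,0],[2.5,0,0.2,-3.2,0],[1,0,0.2,-3.2,0],[0.8,0,0.2,-3.2,0],[0.8,0,0.2,-3.2,0],[0.8,0,0.2,-3.2,0],[0.8,0,0.2,-3.2,0]]])

```text
time: 16.9
position: [0.5708, -0.2838, 0.0033]
eef_rot: [[0.007, 0.991, -0.137], [-0.004, -0.137, -0.991], [-1.0, 0.007, 0.003]]
wrist_force: [-0.2, -0.4, 0.3]
finger_gap: 0.0104
```

arm_command(moves=[[[0.8,0,0,1,0],[0.8,0,0,4,0],[0.8,0,0,8,0],[0.8,0,0,8,0]]])

```text
time: 17.4
position: [0.5738, -0.2857, 0.0886]
eef_rot: [[0.014, 0.99, -0.137], [-0.009, -0.137, -0.991], [-1.0, 0.015, 0.007]]
wrist_force: [0.6, -0.1, -0.6]
finger_gap: 0.0101
```

```bash
python3 - <<'E'
from snap import *
pose();print(telemetry.observe()['eef_rot'])
snap('wrist','8'); snap('scene','8'); snap('side','8')
E
```

```text
t 17.4 pos [ 573.8031 -285.717    88.6442] yaw -7.88 q [-33.5  21.7  92.4   0.   65.  -25.7] F [ 0.6 -0.1 -0.6] gap 10.059725819321402
[[ 0.014   0.9904 -0.1372]
 [-0.0086 -0.1371 -0.9905]
 [-0.9999  0.0151  0.0066]]
```

View pics/wrist8.png

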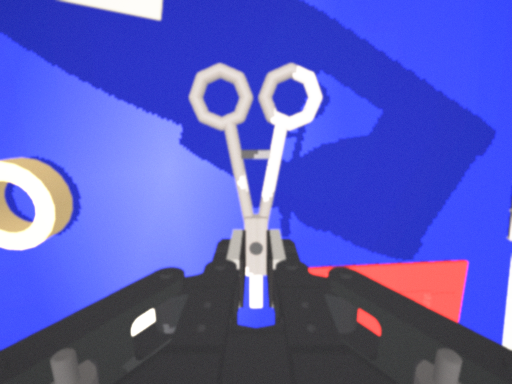

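arm_command(moves=[[[0.8,-0.8,2,0,0.17],[0.8,-1.6,4,0,0.34],[0.8,-2.4,6,0,0.51],[0.8,-3.2,8,0,0.68],[0.8,-4,10,0,0.85],[0.8,-5,12,0,1.02],[0.8,-6,15,0,1.19],[0.8,-7,17,0,1.36],[0.8,-8.1,19,0,1.397],[0.8,-8.1,19,-2,1.397],[0.8,-8.1,19,-4,1.397],[0.8,-8.1,19,-4,1.397]]])

```text
time: 19.05
position: [0.4871, -0.0925, 0.0407]
eef_rot: [[-0.0, 0.308, 0.951], [0.007, 0.951, -0.308], [-1.0, 0.006, -0.003]]
wrist_force: [-0.2, 0.9, -0.9]
finger_gap: 0.0105
```

```bash
python3 - <<'E'
from snap import *
delta(493,-96,8,72.15);print(telemetry.observe()['eef_rot'])
snap('wrist','9')
E
```

```text
t 19.05 pos [487.0866 -92.4574  40.7321] yaw 72.05 q [-20.1   8.4 114.7   0.4  57.  -92.4] F [-0.2  0.9 -0.9] gap 10.520176571003446
delta cm [ 0.59 -0.35 -3.27] spin 0.0018
[[-0.0005  0.3082  0.9513]
 [ 0.007   0.9513 -0.3082]
 [-1.      0.0065 -0.0026]]
```

View pics/wrist9.png

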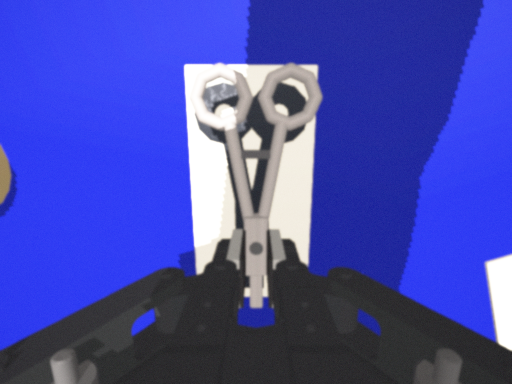

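arm_command(moves=[[[0.8,0.6,-0.35,0,0],[0.8,0.6,-0.35,-1,0],[0.8,0.6,-0.35,-2.2,0],[0.8,0.6,-0.35,-2.2,0],[0.8,0.6,-0.35,-2.2,0]]])

```text
time: 19.73
position: [0.4939, -0.0963, 0.0196]
eef_rot: [[0.001, 0.308, 0.951], [0.006, 0.951, -0.308], [-1.0, 0.006, -0.001]]
wrist_force: [0.5, -0.6, -0.5]
finger_gap: 0.0106
```

```bash
python3 - <<'E'
from snap import *
delta(493,-96,8,72.15);print(telemetry.observe()['eef_rot'])
c=snap('wrist','10')
o=c['p'][40:260,150:370]; cv2.imwrite('pics/w10c.png',cv2.resize(o[:,:,::-1],None,fx=2.7,fy=2.7,interpolation=cv2.INTER_CUBIC))
E
```

```text
t 19.725 pos [493.9156 -96.3256  19.6258] yaw 72.06 q [-20.3  11.5 114.1   0.5  54.5 -92.6] F [ 0.5 -0.6 -0.5] gap 10.572406666632773
delta cm [-0.09  0.03 -1.16] spin 0.0015
[[ 0.001   0.3079  0.9514]
 [ 0.0065  0.9514 -0.3079]
 [-1.      0.0065 -0.0011]]
```

View pics/w10c.png

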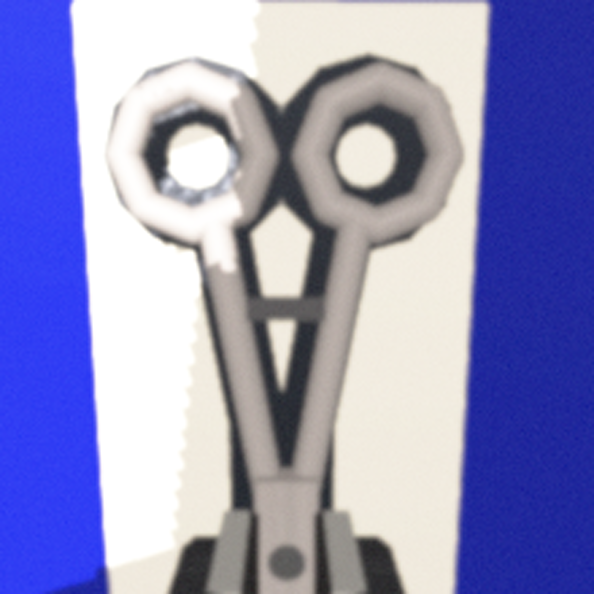

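arm_command(moves=[[[0.8,-0.08,0,-0.5,0],[0.8,-0.08,0,-0.9,0],[0.8,-0.08,0,-1.15,0],[0.8,-0.08,0,-1.25,0],[0.8,-0.08,0,-1.25,0]]])

```text
time: 20.4
position: [0.4935, -0.0964, 0.0074]
eef_rot: [[0.002, 0.308, 0.951], [0.006, 0.951, -0.308], [-1.0, 0.006, -0.0]]
wrist_force: [0.1, -0.2, 0.1]
finger_gap: 0.0102
```

arm_command(moves=[[[0.8,-0.02,0.02,-0.06,0],[0.8,-0.02,0.02,-0.12,0],[0.8,-0.02,0.02,-0.12,0]]])

```text
time: 20.78
position: [0.4936, -0.0964, 0.0072]
eef_rot: [[0.002, 0.308, 0.951], [0.006, 0.951, -0.308], [-1.0, 0.006, 0.0]]
wrist_force: [-3.8, -0.1, 8.4]
finger_gap: 0.0102
```

arm_command(moves=[[[2,0,0,0,0],[3.5,0,0,0,0],[3.5,0,0,0,0],[3.5,0,0,3,0],[4,0,0,7,0],[5,1,4,11,-0.18],[6,3,9,12.3,-0.36],[6,5,15,12.3,-0.54],[6,7,21,12.3,-0.72],[6,9,26,12.3,-0.9],[6,10.7,29.7,12.3,-0.99],[6,10.7,29.7,12.3,-0.99]]])

```text
time: 22.28
position: [0.601, 0.2039, 0.1297]
eef_rot: [[0.006, 0.963, 0.268], [0.002, 0.268, -0.964], [-1.0, 0.006, -0.001]]
wrist_force: [0.0, -0.2, -1.1]
finger_gap: 0.0601
```

```bash
python3 - <<'E'
from snap import *
pose()
snap('wrist','11');snap('scene','11');snap('side','11')
for n in('scene','side'):
    c=load(f'pics/{n}11.npz'); o=ortho(c,0.008,.38,.56,-.2,.02,.0005); cv2.imwrite(f'pics/of_{n}.png',o[:,:,::-1])
a=cv2.imread('pics/of_scene.png');b=cv2.imread('pics/of_side.png');cv2.imwrite('pics/of.png',np.hstack([a,b])[:,:800] if 0 else cv2.resize(np.hstack([a,b]),(800,327)))
E
```

```text
t 22.275 pos [600.9593 203.9471 129.6746] yaw 15.52 q [11.6 18.6 91.5  0.1 69.5 -4. ] F [ 0.  -0.2 -1.1] gap 60.13542749898454
```

View pics/wrist11.png

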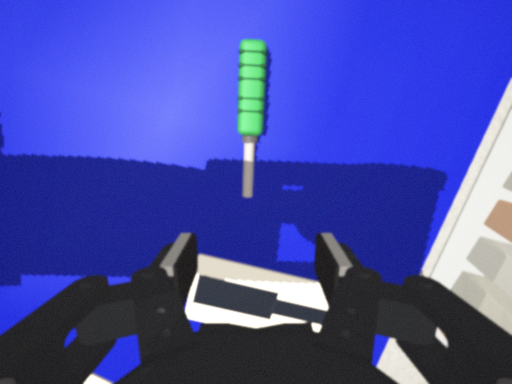

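View pics/of.png

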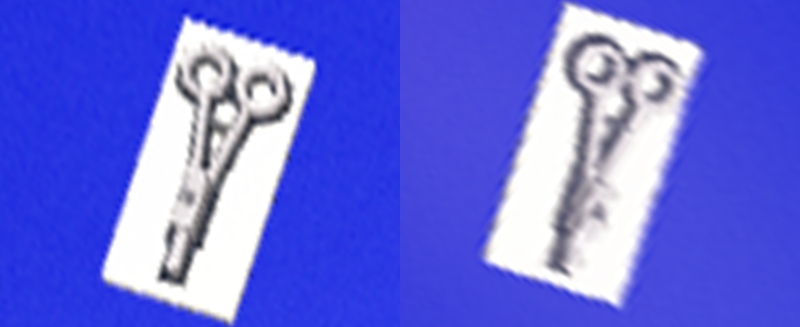

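```bash
python3 - <<'E'
from snap import *
c=load('pics/wrist11.npz')
hsv=cv2.cvtColor(c['p'],cv2.COLOR_RGB2HSV)
g=(hsv[...,0]>45)&(hsv[...,0]<85)&(hsv[...,1]>80)
g=cv2.morphologyEx(g.astype(np.uint8),cv2.MORPH_CLOSE,np.ones((7,7)))
k,l,st,ce=cv2.connectedComponentsWithStats(g); i=1+np.argmax(st[1:,4]); print(st[i],ce[i])
v,u=np.nonzero(l==i)
P=pts(c); print('z top',np.percentile(P[l==i][:,2],[50,90])*1000)
for z in(.022,.024):
    q=unproj_z(c,np.c_[u,v],z)[:,:2]*1000
    print(z,cv2.minAreaRect(q.astype(np.float32)))
# shaft
s=((hsv[...,1]<110)&(hsv[...,2]>60)).astype(np.uint8); s[:,:225]=0;s[:,275:]=0;s[205:]=0;s[:136]=0
k,l,st,ce=cv2.connectedComponentsWithStats(s); i=1+np.argmax(st[1:,4]); print(st[i]); v,u=np.nonzero(l==i)
q=unproj_z(c,np.c_[u,v],.015)[:,:2]*1000; print('shaft',cv2.minAreaRect(q.astype(np.float32)))
for n in('scene','side'):
  for t in('0','11'):
    c=load(f'pics/{n}{t}.npz'); hsv=cv2.cvtColor(c['p'],cv2.COLOR_RGB2HSV); P=pts(c)
    m=near(P,(.58,.285),.06)&(hsv[...,0]>45)&(hsv[...,0]<85)&(hsv[...,1]>80)&(P[...,2]>.018)
    h=P[m]*1000; r=cv2.minAreaRect(h[:,:2].astype(np.float32)); print(n,t,m.sum(),r,h.mean(0))
E
```

```text
[ 238   40   28   96 2383] [251.201   86.7113]
z top [23.2875 24.3393]
0.022 ((573.8665161132812, 287.91595458984375), (20.60384178161621, 72.93157958984375), 12.938050270080566)
0.024 ((573.9307861328125, 287.74853515625), (20.440279006958008, 72.3526382446289), 12.938015937805176)
[242 136  16  62 710]
shaft ((589.3787231445312, 224.6121826171875), (13.042415618896484, 54.990631103515625), 14.80230712890625)
scene 0 205 ((577.29931640625, 288.9537658691406), (21.99662208557129, 72.32492065429688), 11.597901344299316) [576.7794 288.5468  20.4387]
scene 11 199 ((576.4815063476562, 288.06689453125), (21.704147338867188, 73.51468658447266), 14.142950057983398) [577.1923 287.8035  20.4865]
side 0 65 ((571.0704345703125, 284.6415710449219), (20.12762451171875, 71.52423858642578), 14.915613174438477) [571.8177 282.4253  21.5077]
side 11 65 ((572.7092895507812, 282.8057556152344), (19.850065231323242, 73.93698120117188), 8.993795394897461) [571.9994 282.9766  21.1469]
```

```bash
python3 - <<'E'
import cv2
a=cv2.imread('pics/scene11.png')[175:240,185:265]
cv2.imwrite('pics/sf11.png',cv2.resize(a,None,fx=9,fy=9,interpolation=cv2.INTER_CUBIC))
E
```

```text
(no output)
```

View pics/sf11.png

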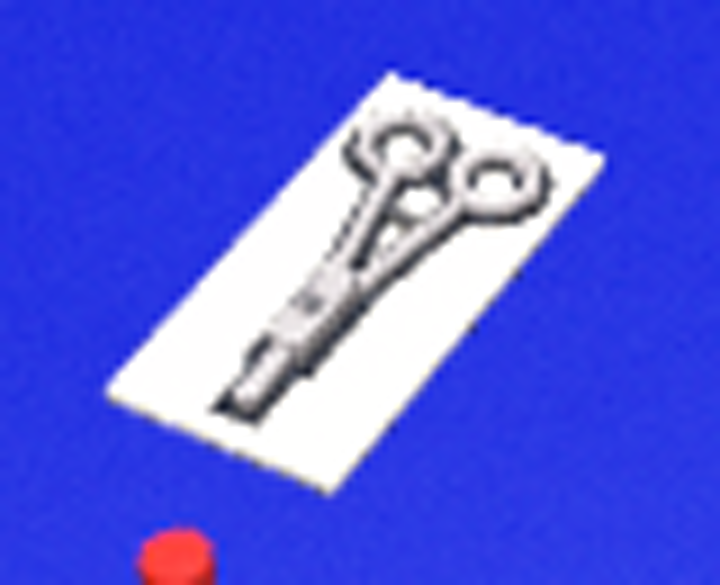

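arm_command(moves=[[[6,-1.3,4,0,-0.02],[6,-2.57,8.27,-2,-0.023],[6,-2.57,8.27,-6,-0.023],[6,-2.57,8.27,-8,-0.023],[6,-2.57,8.27,-8,-0.023],[6,-2.57,8.27,-8,-0.023]]])

```text
time: 23.18
position: [0.5756, 0.2822, 0.051]
eef_rot: [[0.007, 0.97, 0.242], [0.001, 0.242, -0.97], [-1.0, 0.007, 0.0]]
wrist_force: [0.6, 0.5, -0.6]
finger_gap: 0.0598
```

```bash
python3 - <<'E'
from snap import *
delta(575.3,286.6,3,14)
c=snap('wrist','12'); print(proj(c,[.5753,.2866,.022]))
E
```

```text
t 23.175 pos [575.6169 282.2092  51.0203] yaw 14.01 q [19.1 24.8 92.8 -0.1 62.1  5.1] F [ 0.6  0.5 -0.6] gap 59.81192088232834
delta cm [-0.03  0.44 -4.8 ] spin -0.0001
[[257.6538 219.1898]]
```

View pics/wrist12.png

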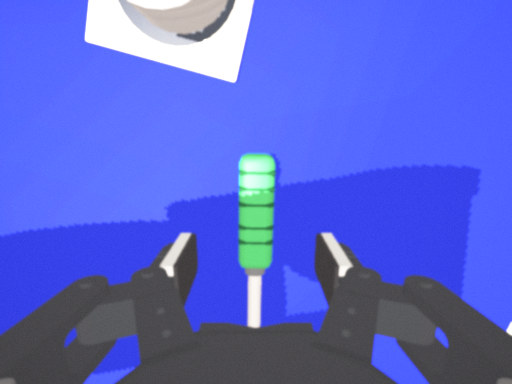

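```bash
python3 - <<'E'
from snap import *
c=load('pics/wrist12.npz')
a,b=unproj_z(c,[[257,154],[256,269]],.022)[:,:2]*1000; print(a,b,(a+b)/2,np.linalg.norm(a-b),np.degrees(np.arctan2(*(b-a)[::-1])))
a,b=unproj_z(c,[[257,154],[256,269]],.024)[:,:2]*1000; print(a,b,(a+b)/2,np.linalg.norm(a-b))
hsv=cv2.cvtColor(c['p'],cv2.COLOR_RGB2HSV)
g=(hsv[...,0]>45)&(hsv[...,0]<85)&(hsv[...,1]>80);P=pts(c);m=g&near(P,(.575,.287),.06)
print(np.percentile(P[m][:,2]*1000,[5,50,95])); h=P[m&(P[...,2]>.019)]*1000; print(cv2.minAreaRect(h[:,:2].astype(np.float32)))
E
```

```text
[565.0323 325.9738] [582.6554 252.792 ] [573.8438 289.3829] 75.27375992690943 -76.46029710156067
[564.9536 326.2011] [582.3731 253.8643] [573.6633 290.0327] 74.40472348266313
[20.5775 23.2135 24.4455]
((573.4691772460938, 288.6125793457031), (21.139968872070312, 74.92793273925781), 12.788402557373047)
```

arm_command(moves=[[[6,-0.04,0.55,-2,-0.012],[6,-0.04,0.55,-3.8,-0.012],[5,-0.04,0.55,-4.8,-0.012],[5,-0.04,0.55,-4.8,-0.012],[1.8,-0.04,0.55,-4.8,-0.012],[1.8,-0.04,0.55,-4.8,-0.012],[1.8,-0.04,0.55,-4.8,-0.012],[1.8,-0.04,0.55,-4.8,-0.012],[1.8,-0.04,0.55,-4.8,-0.012],[1.8,-0.04,0.55,-4.8,-0.012]]], grip_force=50)

```text
time: 24.48
position: [0.5762, 0.2882, 0.0043]
eef_rot: [[0.009, 0.973, 0.231], [0.002, 0.231, -0.973], [-1.0, 0.009, -0.0]]
wrist_force: [-0.2, 0.2, 6.1]
finger_gap: 0.0204
```

arm_command(moves=[[[1.8,0,0,1,0],[1.8,0,0,4,0],[1.8,0,0,8,0],[1.8,0,0,8,0]]])

```text
time: 24.98
position: [0.5788, 0.2892, 0.0886]
eef_rot: [[0.015, 0.973, 0.231], [0.005, 0.231, -0.973], [-1.0, 0.016, -0.001]]
wrist_force: [1.2, 1.0, -1.9]
finger_gap: 0.0209
```

```bash
python3 - <<'E'
from snap import *
delta(614,88,80,90.6);print(telemetry.observe()['eef_rot'])
snap('wrist','13')
E
```

```text
t 24.975 pos [578.7646 289.2024  88.6381] yaw 13.34 q [19.6 22.4 91.4 -0.1 65.3  6.3] F [ 1.2  1.  -1.9] gap 20.919618161888078
delta cm [  3.52 -20.12  -0.86] spin 1.3485
[[ 0.0155  0.9729  0.2307]
 [ 0.0046  0.2306 -0.973 ]
 [-0.9999  0.0161 -0.0009]]
```

View pics/wrist13.png

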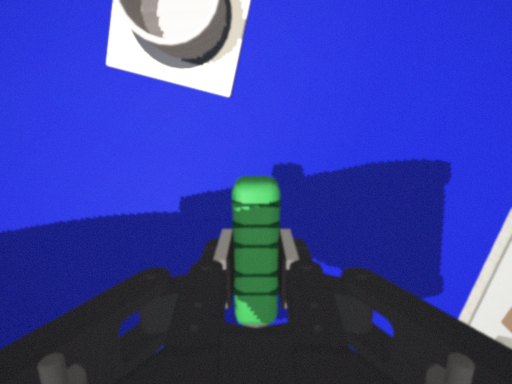

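```bash
python3 - <<'E'
from snap import *
c=load('pics/wrist13.npz')
P=pts(c);hsv=cv2.cvtColor(c['p'],cv2.COLOR_RGB2HSV)
g=(hsv[...,0]>45)&(hsv[...,0]<85)&(hsv[...,1]>80)&(P[...,2]>.09)
tcp=np.array([.5788,.2892]);z=np.array([.2307,-.973]);j=np.array([.973,.2307])
h=P[g]; print(np.percentile(h[:,2]*1000,[5,50,95])); t=(h[:,:2]-tcp)@z*1000; u=(h[:,:2]-tcp)@j*1000
for lo in (.095,.103): s=h[:,2]>lo; print(lo,t[s].min(),t[s].max(),u[s].min(),u[s].max())
w=unproj_z(c,[[256,178],[256,205],[256,325]],.106)[:,:2]; print((w-tcp)@z*1000)
E
```

```text
[104.3936 107.6146 108.8158]
0.095 -65.63709118112149 40.869946381514296 -12.230709546816842 10.430226309761078
0.103 -65.63709118112149 35.12854517165555 -12.230709546816842 10.28032594863896
[-39.9934 -27.5524  36.1172]
```

arm_command(moves=[[[1.8,0.3,-2,0,0.17],[1.8,0.6,-4,0,0.34],[1.8,1,-6,0,0.51],[1.8,1.5,-8.5,0,0.68],[1.8,2,-11,0,0.85],[1.8,2.5,-14,0,1.02],[1.8,3,-17,0,1.19],[1.8,3.45,-20.2,0,1.349],[1.8,3.45,-20.2,0,1.349],[1.8,3.45,-20.2,-3,1.349],[1.8,3.45,-20.2,-5,1.349],[1.8,3.45,-20.2,-5,1.349]]])

```text
time: 26.52
position: [0.6089, 0.0873, 0.033]
eef_rot: [[-0.007, -0.011, 1.0], [0.013, 1.0, 0.011], [-1.0, 0.013, -0.007]]
wrist_force: [-0.0, -0.1, -2.2]
finger_gap: 0.0208
```

```bash
python3 - <<'E'
from snap import *
delta(613.2,86.9,8.6,90.65);print(telemetry.observe()['eef_rot'])
snap('wrist','14')
E
```

```text
t 26.525 pos [608.8704  87.2583  32.9808] yaw 90.61 q [  0.4  23.7  96.6   0.8  60.1 -90.6] F [-0.  -0.1 -2.2] gap 20.830540652093568
delta cm [ 0.43 -0.04 -2.44] spin 0.0007
[[-0.0069 -0.0107  0.9999]
 [ 0.0125  0.9999  0.0108]
 [-0.9999  0.0126 -0.0068]]
```

View pics/wrist14.png

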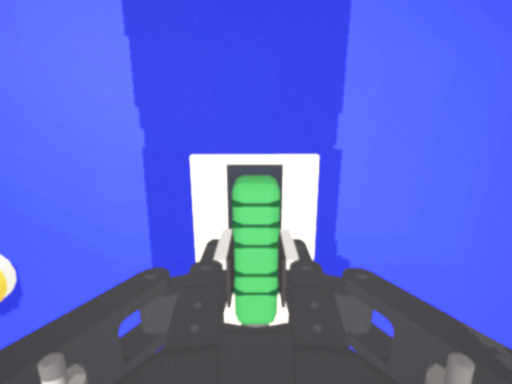

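arm_command(moves=[[[1.8,0.4,0,-0.8,0],[1.8,0.4,0,-1.6,0],[1.8,0.4,0,-1.9,0],[1.8,0.4,0,-1.9,0],[1.8,0.4,0,-1.9,0]]])

```text
time: 27.2
position: [0.6146, 0.0872, 0.016]
eef_rot: [[-0.003, -0.011, 1.0], [0.012, 1.0, 0.011], [-1.0, 0.013, -0.003]]
wrist_force: [-0.1, -0.4, -0.9]
finger_gap: 0.0207
```

```bash
python3 - <<'E'
from snap import *
delta(613.2,86.9,8.3,90.65)
E
```

```text
t 27.2 pos [614.556   87.157   16.0079] yaw 90.62 q [  0.4  25.6  96.1   0.8  58.5 -90.7] F [-0.1 -0.4 -0.9] gap 20.721073245773518
delta cm [-0.14 -0.03 -0.77] spin 0.0006
```

arm_command(moves=[[[1.8,-0.14,0,-0.4,0],[1.8,-0.14,0,-0.7,0],[1.8,-0.14,0,-0.8,0],[1.8,-0.14,0,-0.9,0],[1.8,-0.14,0,-0.9,0]]])

```text
time: 27.82
position: [0.6132, 0.0872, 0.0083]
eef_rot: [[-0.004, -0.011, 1.0], [0.012, 1.0, 0.011], [-1.0, 0.012, -0.004]]
wrist_force: [-5.9, -0.2, 9.1]
finger_gap: 0.0209
```

arm_command(moves=[[[3,0,0,0,0],[4.5,0,0,0,0],[4.5,0,0,0,0],[4.5,0,0,4,0],[4.5,0,0,9,0],[4.5,3,0,14,0],[4.5,8,0,15,0],[4.5,8,0,15,0],[4.5,8,0,15,0]]])

```text
time: 28.95
position: [0.6921, 0.0872, 0.1568]
eef_rot: [[-0.006, -0.011, 1.0], [0.012, 1.0, 0.011], [-1.0, 0.012, -0.006]]
wrist_force: [0.5, -0.7, 0.1]
finger_gap: 0.0451
```

```bash
python3 - <<'E'
from snap import *
pose()
c=snap('wrist','15');o=c['p'][20:250,100:420]; cv2.imwrite('pics/w15c.png',cv2.resize(o[:,:,::-1],None,fx=2.4,fy=2.4,interpolation=cv2.INTER_CUBIC))
E
```

```text
t 28.95 pos [692.1265  87.1947 156.7666] yaw 90.63 q [  0.4  25.8  79.1   0.7  75.5 -90.4] F [ 0.5 -0.7  0.1] gap 45.117231504037996
```

View pics/w15c.png

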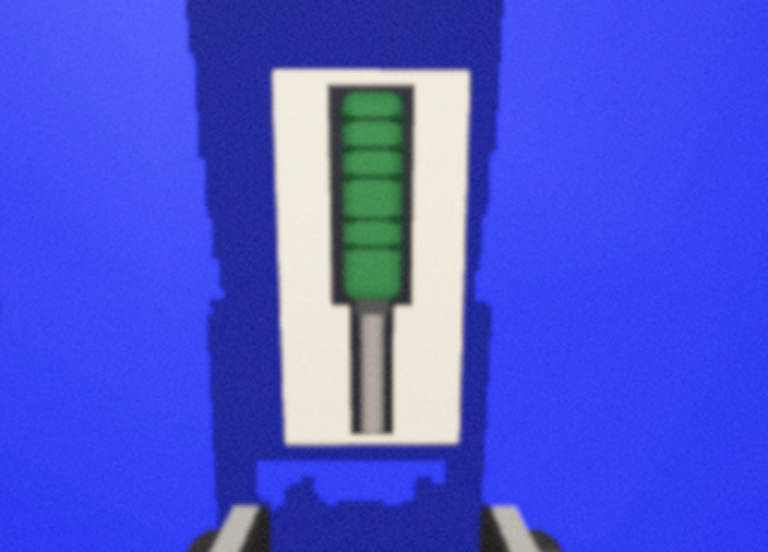

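arm_command(moves=[[[4.5,-3,-4,0,-0.1],[4.5,-7,-8,0,-0.2],[4.5,-10,-12,0,-0.32],[4.5,-13,-16,0,-0.32],[4.5,-16.2,-19.6,0,-0.32],[4.5,-16.2,-19.6,0,-0.32],[4.5,-16.2,-19.6,0,-0.32]]])

```text
time: 29.88
position: [0.5292, -0.1083, 0.1567]
eef_rot: [[-0.002, 0.305, 0.952], [0.014, 0.952, -0.305], [-1.0, 0.013, -0.006]]
wrist_force: [0.6, -0.0, 0.2]
finger_gap: 0.045
```

```bash
python3 - <<'E'
from snap import *
pose()
c=snap('wrist','16');o=c['p'][20:250,100:420]; cv2.imwrite('pics/w16c.png',cv2.resize(o[:,:,::-1],None,fx=2.4,fy=2.4,interpolation=cv2.INTER_CUBIC))
E
```

```text
t 29.875 pos [ 529.2303 -108.3254  156.7203] yaw 72.26 q [-20.4   5.1 104.2   0.8  71.1 -92.9] F [ 0.6 -0.   0.2] gap 44.982925022766885
```

View pics/w16c.png

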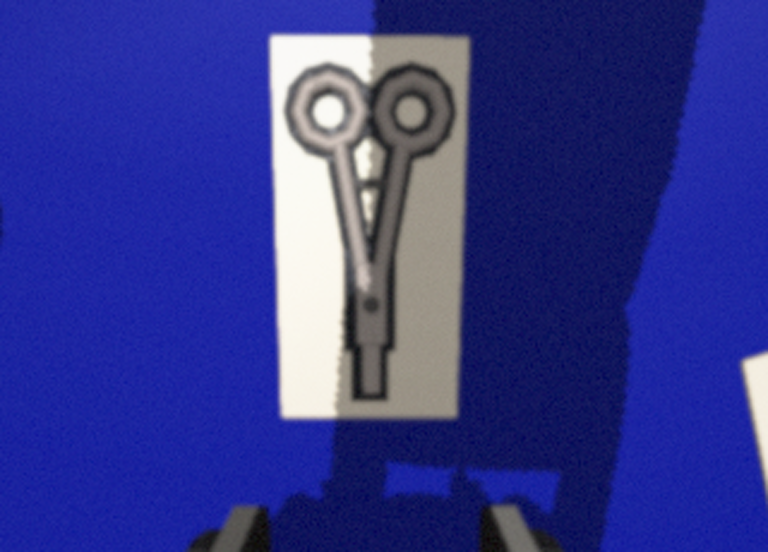

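arm_command(moves=[[[4.5,-3,3,3,0],[4.5,-6,6,6,0],[4.5,-8,10,8,0],[4.5,-8,10,8,0],[4.5,-8,10,8,0],[4.5,-8,10,8,0]]])

```text
time: 30.68
position: [0.4497, -0.0082, 0.2359]
eef_rot: [[-0.004, 0.304, 0.953], [0.014, 0.953, -0.304], [-1.0, 0.012, -0.008]]
wrist_force: [0.6, 0.1, -0.4]
finger_gap: 0.0454
```

```bash
python3 - <<'E'
from snap import *
pose()
c2=snap('scene','17');c3=snap('side','17')
for c in(c2,c3): print(cup(c,(.490,-.415),.036,.02),cup(c,(.5,.408),.046,.03))
E
```

```text
t 30.675 pos [449.6816  -8.2147 235.8742] yaw 72.31 q [-11.7 -12.2 111.9   0.8  80.7 -84.1] F [ 0.6  0.1 -0.4] gap 45.38223960120624
(array([ 491.1663, -412.8733]), np.int64(65), np.float64(35.131272346701714)) (array([500.8005, 410.8272]), np.int64(131), np.float64(45.32001665432852))
(array([ 490.2268, -416.218 ]), np.int64(124), np.float64(36.548250770344104)) (array([499.8779, 407.4306]), np.int64(58), np.float64(46.07227498870316))
```

View pics/scene17.png

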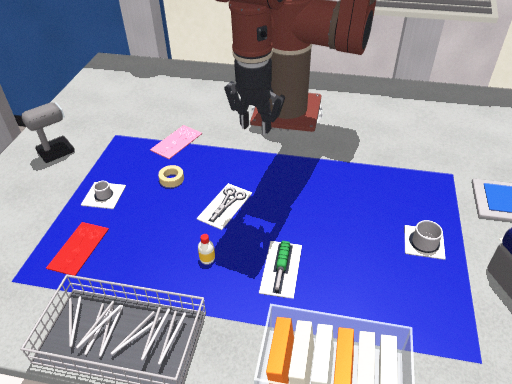

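View pics/side17.png

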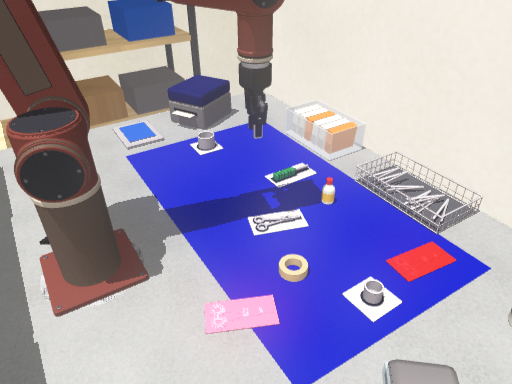

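All four things are on their pads, the oil bottle is standing (206,250 in the scene picture), and the arm is clear. Cup centres measure within about 1.5 mm of the pad centres.

```bash
python3 -c "
from cell import bot
print(bot.sign_off())"
```

```text
the job is handed in; nothing more can be done
None
```

All four pieces are laid out on their own pads and released, and the job was handed in at about 31 s of the 120 s. I placed them in the order asked: big cup, small cup, forceps, driver.

- **Cups:** both stand upright. The scene and side cameras together put each centre within about 1.5 mm of its disc's middle. The two cameras disagree with each other by about 3 mm in y, a constant offset they also showed for the pads.
- **Forceps and driver:** close views from the wrist camera show each inside its silhouette and pointing the right way. The driver sits about 1 mm toward the shaft end, which is within the silhouette's margin.
- **The rest:** the oil bottle is still standing and the red and pink look-alike pads were not touched. The largest wrist force reading after a move was about 11 N.

No check failed. At first the forceps looked shifted toward the rings in the scene camera. The view from overhead showed it well aligned, so that was the camera's angle.

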